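Start and drive the last cover screw

ROBOT

A 6-joint arm with a two-finger parallel gripper is mounted at the origin on a cart in front of the work surface, level with it; the furniture and walls round the work are solid. World frame = base frame: x ahead of the robot, y to its left, z up, the work surface at z = 0. Lengths are in m, angles in degrees, forces in N, time in s.
With the tool pointing down it reaches from about 0.375 to 0.9 m from the base axis. Payload 3.1 kg.
Tool frame: the origin (TCP) lies at the very end of the fingers, on their centre line; the grasp point (between the pads) lies 19 mm behind it; z points along the fingers, y is the line along which they close (so a half turn about z gives the same grasp; the last joint's range is limited). The gripper opens to 87 mm and grips with 3 to 60 N. Pads are 19 mm wide; open, the fingers measure 117 mm over their backs; the gripper's body (75 mm by 190 mm) begins 51 mm behind the grasp point.
Start: joints at [54.345, 30.224, 82.088, -0, 67.689, -10.227], TCP at [0.268, 0.564, 0.223] pointing down, gripper open.
Joint ranges: [-176.69, 176.69], [-43.24, 126.21], [12.49, 139.97], [-82, 262], [0, 151.66], [-163.58, 163.58]. Speed limits (degrees/s): [159.86, 159.86, 180, 180, 180, 180].

INTERFACE

Orientations are given as a 3x3 rotation matrix whose columns are the frame's x, y, z axes.
In Python, from rig import readout, cams, bot gives the robot as it stands.
- The arm moves only by the shell command python3 -m inch 'ROWS'. ROWS is JSON, a list of rows, each a list of 5 numbers: the shift along the world's x, y, z in cm, then the turn about the world's z in degrees, then the finger opening in cm, from 0 to 8.7. In form: [[dx, dy, dz, twist, fingers], ...]. A call has 1 to 10 rows; each row is the pose to reach, as a shift and turn from the pose commanded when the call began; what a row does not reach only later rows make up. A row lasts 1/12 s, in which the tool goes at most 41.7 mm and 7.16 degrees, less where a joint would pass 70% of its speed; a pose out of reach is approached as far as the arm can. A call with a gripper value outside its range is refused whole. The fingers move at their own pace and stop on an object; the grip force is fixed at half the most. Time passes only in rows, so rows that repeat a pose let the fingers close. It gives the time, the measured TCP pose, the force, the opening and the grip force at its end, in the units of the state.
- readout.read_state(): the state, without advancing time (a new reading comes with each control period).
- cams.capture(name): name is "scene" or "top" or "wrist"; returns a dict with "image" (480x640x3 uint8, blue, green, red), "intrinsics" (3x3 intrinsics, pixels), "xyz" and "rotation" of the camera in the world; the wrist camera has in their place "tool_from_camera" (4x4, takes a point from camera to tool coordinates, whose origin is the TCP and whose axes are the flange's). Camera axes: x right, y down, z forward; pixel columns grow to the right and rows downward; lengths in m; the calibration is good to about 2 mm. A picture is of the moment at which its call begins: read the wrist's pose just before it. There is no depth.
- bot.hand_in(): hands the job in; it is judged then, once.
The state is a dict: "time_s": time; "joint_positions": joint angles; "qvel": joint speeds; "tau": joint torques, N m; "position": TCP position; "tcp_rot": TCP orientation; "force": force on the tool from outside, world axes, zero at the start; "moment": the same for the moment, N m; "opening": opening from 0.0 (shut) to 1.0 (fully open); "grasp_force": force on a finger pad.
Only numpy, scipy, OpenCV 4.12 (cv2) and the standard library are available. Lean on these libraries where they do the work, as an engineer would, in place of code of your own. Each camera call takes 0.05 s, during which the arm holds its last target. There are 200 camera calls.

TASK

The cover of the small grey instrument box still needs its last screw, the one with the black wing head standing proud at one corner. It is self-tapping and only bites while you press firmly straight down on it, so push down and turn it clockwise (seen from above), taking a fresh hold as often as needed, until its steel washer sits down on the cover; then let go. Do not shove the timer or the slide box that lie beside it.

Things in the scene. Friction and masses are not known exactly. Their poses are not given: they have to be found in the camera images.
- box: Grey instrument box, 80 (x) x 120 (y) x 50 mm, does not move. Origin: centre of its underside; the cover's top is 50 mm above it. The wing screw stands at the cover's corner at (-24, -44) mm in the box's x, y; the other three corners have low, finished screws.
- wing (a point): Centre of the screw's black wing, on the vertical screw axis. The wing is an upright bar, 42 mm long (x axis), 12 mm thick (y axis), 30 mm high, from 15 mm below to 15 mm above this point: grip it across the 12 mm. z points up. At the start about 32 mm above the cover. Turned without pressing, it spins almost freely either way, without limit, and the screw stays still.
- thread (a joint): How far the screw itself has been driven, rad, clockwise from above: 0 at the start, 3.0 (a stop) when its steel washer, 24 mm across, sits on the cover. Screw and head sink 1.43 mm per rad, 4.3 mm in all; the screw stays where it is let go. Pressing alone does not drive it; pressing and turning anticlockwise backs it out. At the stop the head just slips.
- head (a joint): How far the sprung head (wing and shoulder) is pressed down relative to the screw, m: 0 let go, 0.006 at its stop, 3 N per mm. Pressed with less than about 5 N it slips on the screw; from about 8 N it grips it and the screw turns with it, against about 0.06 N m. 10 to 15 N (0.003 to 0.005) is good, 18 N is at the stop.
- timer: White lab timer, 62 x 62 x 16 mm, loose, flat on the worktop beside the box. Origin: centre of its underside. Beware: a tall fixed black imaging cabinet stands to the left and behind (front at about x = 0.57 m, right side at about y = 0.04 m); coming from the left, swing the arm past it close to the base, within about 0.4 m of its axis.
- slide_box: Closed box of slides, 60 x 86 x 30 mm, loose, on the worktop on the other side of the box. Origin: centre of its underside.
- shoulder (a point): Centre of the top of the round black shoulder right under the wing (15 mm below wing), 34 mm across, 5 mm thick; fingertips may push down on it. Turns and sinks with the wing.
There are look-alikes about, which are no part of the job. Of the things that look like the box, the larger one is meant.

How it is judged:
By the outcome, as a careful person would: the job done as asked, in the order asked, and still so for the second after the job is handed in, with the robot touching nothing.
It also fails if it takes over 64 s, if anything falls off the work surface, if the arm or the gripper's body presses on something with over 40 N, if the wrist force passes 120 N, or if a joint passes its speed limit or range.

## Working session

There is one attempt and no reset: what is moved stays moved. The work goes in short steps, Python scripts to look and compute and a shell command to move; the robot and the scene stay as the last step left them, time stands still between calls to the robot, and variables do not carry over. Pictures are saved under pics/ and viewed, at most 10 in all, crops included, and the job is handed in when it is done.

```bash
mkdir -p pics; cat > h.py <<'E'
import numpy as np,cv2
from rig import readout,cams,bot
def snap(n,f):
    s=readout.read_state();c=cams.capture(n);cv2.imwrite('pics/'+f,c['image']);return s,c
def ray(c,u,v,z,s=None):
    K=np.array(c['intrinsics']);d=np.linalg.inv(K)@[u,v,1]
    if s is None: R=np.array(c['rotation']);o=np.array(c['xyz'])
    else:
        T=np.array(c['tool_from_camera']);Rt=np.array(s['tcp_rot']);R=Rt@T[:3,:3];o=np.array(s['position'])+Rt@T[:3,3]
    d=R@d;return o+d*(z-o[2])/d[2]
E
python3 - <<'E'
from h import *
s,c=snap('scene','s1.png');print(s)
print(c['xyz'],c['rotation'],c['intrinsics'])
s,c=snap('top','t1.png');print(c['xyz'],c['rotation'],c['intrinsics'])
E
```

```text
{'time_s': 0.0, 'joint_positions': array([ 5.43434338e+01,  3.02782689e+01,  8.21585134e+01,  9.54201443e-04,
        6.76868513e+01, -1.02263358e+01]), 'qvel': array([ 0.00289248, -0.06480828, -0.12584677,  0.03506209, -0.0412492 ,
       -0.01676453]), 'tau': array([-8.51471623e-05, -4.40047038e+01, -1.76593870e+01,  6.33276463e-02,
        5.84641483e-02, -1.87565424e-04]), 'position': array([0.26790361, 0.5638513 , 0.22156729]), 'tcp_rot': array([[-9.03105877e-01,  4.29416070e-01, -1.27036169e-03],
       [ 4.29417765e-01,  9.03104280e-01, -1.74429602e-03],
       [ 3.98240340e-04, -2.12079987e-03, -9.99997672e-01]]), 'force': array([ 0.11168322,  0.19893964, -1.01586992]), 'moment': array([0.01308994, 0.01782183, 0.00642361]), 'grasp_force': 0.0, 'opening': 1.002070738199016}
[-0.0928927  -0.54611245  0.90183792] [[ 0.65695591 -0.56069576  0.50401309]
 [-0.75385664 -0.47926877  0.44944589]
 [-0.01044467 -0.67521975 -0.73754268]] [[555.9182372    0.         325.34038017]
 [  0.         555.9182372  240.490261  ]
 [  0.           0.           1.        ]]
[ 0.2851259  -0.06827523  1.01317069] [[ 0.03363778 -0.97681246  0.21143775]
 [-0.99943167 -0.03241119  0.00926518]
 [-0.00219739 -0.21162925 -0.97734755]] [[544.10454388   0.         312.48185161]
 [  0.         544.10454388 237.64063579]
 [  0.           0.           1.        ]]
```

View pics/s1.png

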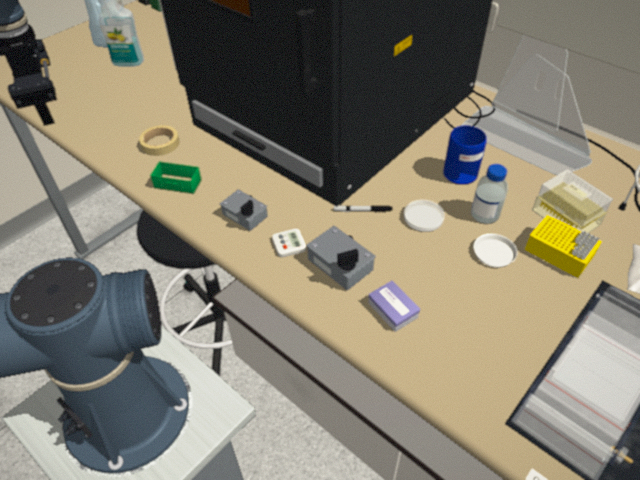

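View pics/t1.png

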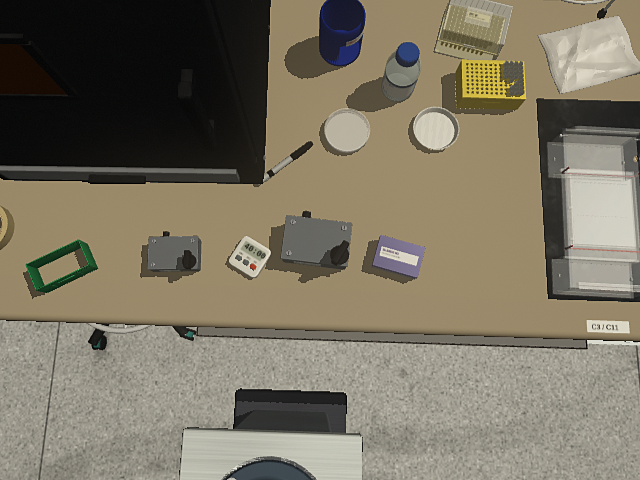

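The large box is at about (316,241) in the top view, with its wing near (341,252). The timer is at (249,257) and the slide box at (399,257). I'll enlarge this area.

```bash
python3 - <<'E'
from h import *
i=cv2.imread('pics/t1.png')[195:295,215:435];cv2.imwrite('pics/t1c.png',cv2.resize(i,None,fx=3.6,fy=3.6,interpolation=cv2.INTER_CUBIC))
c=cams.capture('top')
for u,v,z in [(343,250,.09),(285,215,.05),(351,221,.05),(349,267,.05),(282,261,.05),(399,257,.03),(249,257,.016)]: print(u,v,ray(c,u,v,z).round(4))
E
```

```text
343 250 [ 0.4648 -0.1129  0.09  ]
285 215 [ 0.5342 -0.0075  0.05  ]
351 221 [ 0.5268 -0.1283  0.05  ]
349 267 [ 0.4419 -0.1263  0.05  ]
282 261 [ 0.4488 -0.0059  0.05  ]
399 257 [ 0.4668 -0.2188  0.03  ]
249 257 [0.4601 0.058  0.016 ]
```

View pics/t1c.png

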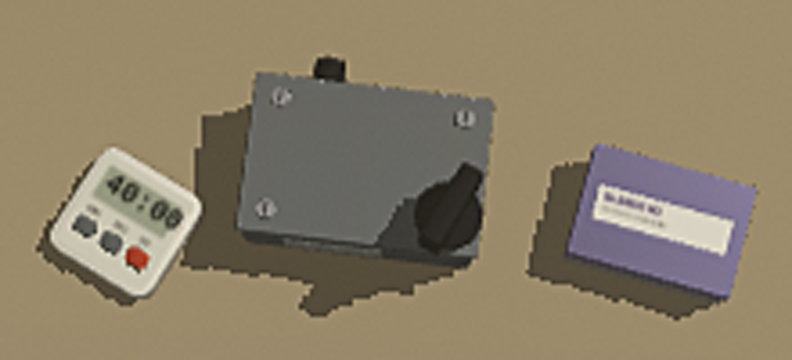

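```bash
python3 - <<'E'
from h import *
c=cams.capture('top')
f=lambda x,y,z: ray(c,x/3.6+215,y/3.6+195,z)
a=f(437,243,.097);b=f(472,170,.097);d=b-a;print('wing',a,b,(a+b)/2,np.degrees(np.arctan2(d[1],d[0])))
print('shoulder',f(449,214,.065))
P=[f(258,72,.05),f(494,100,.05),f(475,258,.05),f(240,232,.05)];m=np.mean(P,0);y=P[0]-P[1]+P[3]-P[2];y/=np.linalg.norm(y);x=np.array([y[1],-y[0],0])
print(P,m,y,'screw',m-.024*x-.044*y)
E
python3 -m inch '[[-5,-10.1,0,0,4],[-9.7,-20.3,0,0,4],[-7,-22,0,0,4],[-4,-24,0,0,4],[-1.1,-25.8,0,0,4],[2.5,-29.5,0,0,4],[6,-33.5,0,0,4],[8.5,-38,0,0,4],[10.8,-42.7,0,0,4],[12,-47,0,0,4]]'
```

```text
wing [ 0.44131794 -0.10180768  0.097     ] [ 0.47719046 -0.11765386  0.097     ] [ 0.4592542  -0.10973077  0.097     ] -23.83277257921746
shoulder [ 0.46141987 -0.10852643  0.065     ]
[array([ 0.53425147, -0.01055868,  0.05      ]), array([ 0.5235849 , -0.13056792,  0.05      ]), array([ 0.44240356, -0.12259712,  0.05      ]), array([ 0.45161989, -0.0051824 ,  0.05      ])] [ 0.48796495 -0.06722653  0.05      ] [8.34521474e-02 9.96511786e-01 4.65980909e-16] screw [ 0.46037678 -0.1090702   0.05      ]
time_s: 1.03
position: [0.3444, 0.1868, 0.2229]
tcp_rot: [[-0.903, 0.429, 0.002], [0.429, 0.903, 0.0], [-0.001, 0.001, -1.0]]
force: [0.8, 1.2, -0.2]
opening: 0.469
grasp_force: 0.0
```

```bash
python3 -m inch '[[2,-4,0,0,4],[4,-8,0,0,4],[5,-12,0,0,4],[5.5,-16,0,0,4],[5.5,-20,0,0,4],[5.5,-24,0,0,4],[5.5,-26,0,0,4],[5.5,-26,0,0,4],[5.5,-26,0,0,4]]'; python3 - <<'E'
from h import *
s,c=snap('wrist','w1.png');print(s['joint_positions'],s['position'],c['tool_from_camera'])
E
```

```text
time_s: 1.78
position: [0.3979, -0.0725, 0.2225]
tcp_rot: [[-0.902, 0.433, -0.0], [0.433, 0.902, 0.001], [0.0, 0.0, -1.0]]
force: [-0.4, 0.7, -0.2]
opening: 0.459
grasp_force: 0.0
[-2.62738270e+01  1.32090438e+01  1.11919754e+02  2.55892158e-02
  5.48976195e+01 -9.06572186e+01] [ 0.39792578 -0.0725278   0.22247275] [[-6.74060621e-05 -9.52004319e-01 -3.06084584e-01  8.43638451e-02]
 [ 9.99999973e-01 -1.32873235e-04  1.93050666e-04 -2.51095551e-04]
 [-2.24455517e-04 -3.06084563e-01  9.52004301e-01 -1.61398868e-01]
 [ 0.00000000e+00  0.00000000e+00  0.00000000e+00  1.00000000e+00]]
```

View pics/w1.png

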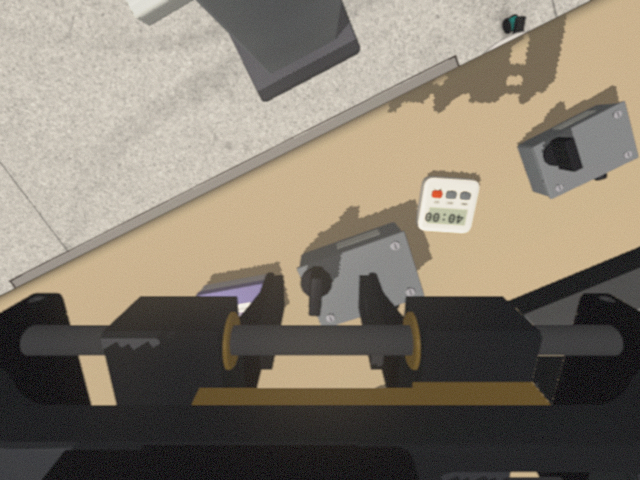

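The wrist view shows the wing at about (317,290), running vertically in the image, so it lines up with the finger gap. The shoulder centre is near (316,282). j6 has room for the full turn in one hold.

```bash
python3 -m inch '[[3,-2,-2,0,4],[6.2,-3.7,-4,1,4],[6.2,-3.7,-6,1,4],[6.2,-3.7,-8,1,4],[6.2,-3.7,-10,1,4],[6.2,-3.7,-10,1,4],[6.2,-3.7,-10,1,4],[6.2,-3.7,-10,1,4]]'; python3 - <<'E'
from h import *
s,c=snap('wrist','w2.png');print(s['joint_positions'],s['position'],s['force'])
cv2.imwrite('pics/w2c.png',cv2.resize(c['image'][220:420,200:440],None,fx=3,fy=3))
P=np.array(s['position']);R=np.array(s['tcp_rot']);T=np.array(c['tool_from_camera']);K=np.array(c['intrinsics'])
for p in [(.46,-.109,.067),(.46,-.109,.097)]:
    q=R.T@(np.array(p)-P);q=T[:3,:3].T@(q-T[:3,3]);q=K@q;print(p,q[:2]/q[2])
E
```

```text
time_s: 2.5
position: [0.4604, -0.1076, 0.1233]
tcp_rot: [[-0.911, 0.412, 0.001], [0.412, 0.911, -0.0], [-0.001, 0.0, -1.0]]
force: [-0.3, -0.5, 0.2]
opening: 0.46
grasp_force: 0.0
[-2.67395567e+01  2.80214413e+01  1.09061670e+02  8.08492055e-03
  4.28807461e+01 -9.24247164e+01] [ 0.46040592 -0.10763399  0.12325458] [-0.26659384 -0.4959088   0.19178762]
(0.46, -0.109, 0.067) [319.33282015 253.4241163 ]
(0.46, -0.109, 0.097) [319.10605793 271.30286097]
```

View pics/w2c.png

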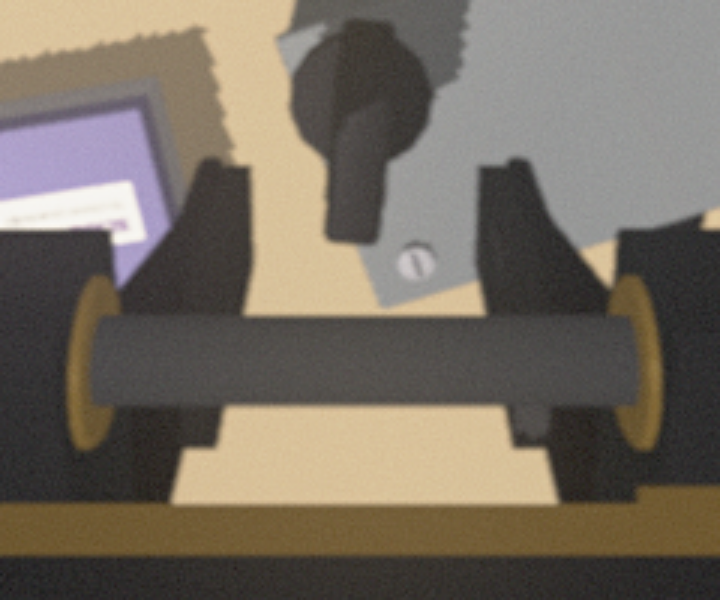

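The wing lies within 2 mm of the finger centre line and its angle fits, so I'll go down and close.

```bash
python3 -m inch '[[-0.1,0,-2,0,4],[-0.1,0,-4,0,4],[-0.1,0,-5.3,0,4],[-0.1,0,-5.3,0,4],[-0.1,0,-5.3,0,0],[-0.1,0,-5.3,0,0],[-0.1,0,-5.3,0,0],[-0.1,0,-5.3,0,0],[-0.1,0,-5.3,0,0],[-0.1,0,-5.3,0,0]]'
```

```text
time_s: 3.38
position: [0.4593, -0.1083, 0.07]
tcp_rot: [[-0.91, 0.414, 0.001], [0.414, 0.91, 0.0], [-0.001, 0.001, -1.0]]
force: [1.0, 1.8, 0.7]
opening: 0.133
grasp_force: 30.0
```

```bash
python3 -m inch '[[0,0,-0.2,0,0],[0,0,-0.4,0,0],[0,0,-0.4,0,0],[0,0,-0.4,0,0],[0,0,-0.4,0,0]]'
```

```text
time_s: 3.8
position: [0.4593, -0.1083, 0.0663]
tcp_rot: [[-0.91, 0.414, 0.001], [0.414, 0.91, 0.0], [-0.001, 0.0, -1.0]]
force: [-0.5, 3.4, 9.3]
opening: 0.137
grasp_force: 30.0
```

```bash
python3 -m inch '[[0,0,-0.1,0,0],[0,0,-0.1,-5,0],[0,0,-0.12,-10,0],[0,0,-0.13,-15,0],[0,0,-0.15,-20,0],[0,0,-0.16,-25,0],[0,0,-0.17,-30,0],[0,0,-0.19,-35,0],[0,0,-0.2,-40,0],[0,0,-0.2,-40,0]]'
```

```text
time_s: 4.63
position: [0.4599, -0.1077, 0.0646]
tcp_rot: [[-0.428, 0.904, 0.002], [0.904, 0.428, 0.001], [-0.0, 0.002, -1.0]]
force: [2.2, 6.6, 12.4]
opening: 0.138
grasp_force: 30.0
```

```bash
python3 -m inch '[[0,0.05,-0.02,-6,0],[0.02,0.05,-0.03,-12,0],[0.02,0.05,-0.05,-18,0],[0.02,0.05,-0.06,-24,0],[0.02,0.05,-0.08,-30,0],[0.02,0.05,-0.09,-36,0],[0.02,0.05,-0.11,-42,0],[0.02,0.05,-0.12,-48,0],[0.02,0.05,-0.14,-54,0],[0.02,0.05,-0.14,-54,0]]'
```

```text
time_s: 5.47
position: [0.4612, -0.1077, 0.0633]
tcp_rot: [[0.48, 0.877, 0.004], [0.877, -0.48, -0.0], [0.002, 0.004, -1.0]]
force: [3.2, 5.7, 11.3]
opening: 0.137
grasp_force: 30.0
```

```bash
python3 -m inch '[[0.03,0.05,-0.03,-6,0],[0.03,0.05,-0.05,-12,0],[0.03,0.05,-0.06,-18,0],[0.03,0.05,-0.08,-24,0],[0.03,0.05,-0.09,-30,0],[0.03,0.05,-0.11,-36,0],[0.03,0.05,-0.12,-42,0],[0.03,0.05,-0.14,-48,0],[0.03,0.05,-0.16,-54,0],[0.03,0.05,-0.16,-54,0]]'; python3 -c "
from rig import readout as r;s=r.read_state();print(s['joint_positions'],s['moment'])"
```

```text
time_s: 6.3
position: [0.462, -0.1086, 0.0619]
tcp_rot: [[0.992, 0.128, 0.006], [0.128, -0.992, -0.002], [0.005, 0.003, -1.0]]
force: [2.0, 1.8, 11.5]
opening: 0.136
grasp_force: 30.0
[-2.67660035e+01  3.49160956e+01  1.11296345e+02  3.71981823e-02
  3.34415582e+01  5.58531511e+01] [ 0.30781744 -0.12181529 -0.01530893]
```

```bash
python3 -m inch '[[0,0,-0.02,-6,0],[0,0,-0.03,-12,0],[0,0,-0.05,-18,0],[0,0,-0.06,-24,0],[0,0,-0.07,-30,0],[0,0,-0.08,-36,0],[0,0,-0.08,-42,0],[0,0,-0.08,-48,0],[0,0,-0.08,-54,0],[0,0,-0.08,-54,0]]'; python3 -c "
from rig import readout as r;s=r.read_state();print(s['joint_positions'],s['moment'])"
```

```text
time_s: 7.13
position: [0.4617, -0.1097, 0.0613]
tcp_rot: [[0.687, -0.726, 0.005], [-0.726, -0.687, -0.004], [0.006, -0.001, -1.0]]
force: [-0.8, -3.1, 12.3]
opening: 0.134
grasp_force: 30.0
[-26.83966746  34.99112893 111.31425039  -0.14133295  33.3343404
 109.84832929] [-0.48413082  0.30334846  0.00619777]
```

```bash
python3 -m inch '[[0,0,-0.02,-7,0],[0,0,-0.02,-14,0],[0,0,-0.02,-21,0],[0,0,-0.02,-28,0],[0,0,-0.02,-35,0],[0,0,-0.02,-42,0],[0,0,-0.02,-42,0]]'; python3 -c "
from rig import readout as r;s=r.read_state();print(s['joint_positions'],s['moment'])"
```

```text
time_s: 7.72
position: [0.4608, -0.11, 0.061]
tcp_rot: [[0.025, -1.0, 0.003], [-1.0, -0.025, -0.004], [0.004, -0.003, -1.0]]
force: [-2.3, -4.6, 14.1]
opening: 0.137
grasp_force: 30.0
[-26.88297965  35.01128581 111.36081301  -0.24818127  33.35024779
 151.88240437] [-0.85955691  0.70634657  0.0898267 ]
```

The force rose over the last 42° with no sinking, so the screw is at its stop. Next I'll unload, release, back off and look.

```bash
python3 -m inch '[[0,0,0.2,0,0],[0,0,0.4,0,0],[0,0,0.45,0,0],[0,0,0.45,0,4],[0,0,0.45,0,4],[0,0,0.45,0,4],[0,0,2,0,4],[0,0,5,0,4],[0,0,9,0,4],[0,0,9,0,4]]'; python3 -m inch '[[-3,-3,3,0,4],[-5,-6,4,0,4],[-5,-9,4,0,4],[-5,-12,4,0,4],[-5,-15,4,0,4],[-5,-18,4,0,4],[-5,-20,4,0,4],[-5,-20,4,0,4]]'; python3 - <<'E'
from h import *
a=snap('scene','s2.png')[1]['image'];b=snap('top','t2.png')[1]['image']
o=cv2.imread('pics/s1.png')
z=lambda i:cv2.resize(i,(400,300),interpolation=cv2.INTER_CUBIC)
f=lambda i:z(i[220:304,293:405]);g=lambda i:z(i[185:305,235:395+0])
cv2.imwrite('pics/cmp.png',np.vstack([np.hstack([f(o),f(a)]),np.hstack([g(cv2.imread('pics/t1.png')),g(b)])]))
E
```

```text
time_s: 8.55
position: [0.4631, -0.109, 0.1545]
tcp_rot: [[0.028, -1.0, 0.01], [-1.0, -0.028, -0.005], [0.005, -0.01, -1.0]]
force: [0.8, -0.0, 0.3]
opening: 0.453
grasp_force: 0.0
time_s: 9.22
position: [0.4102, -0.3123, 0.1892]
tcp_rot: [[0.024, -1.0, 0.002], [-1.0, -0.024, -0.004], [0.004, -0.002, -1.0]]
force: [0.7, 0.5, -0.0]
opening: 0.454
grasp_force: 0.0
```

View pics/cmp.png

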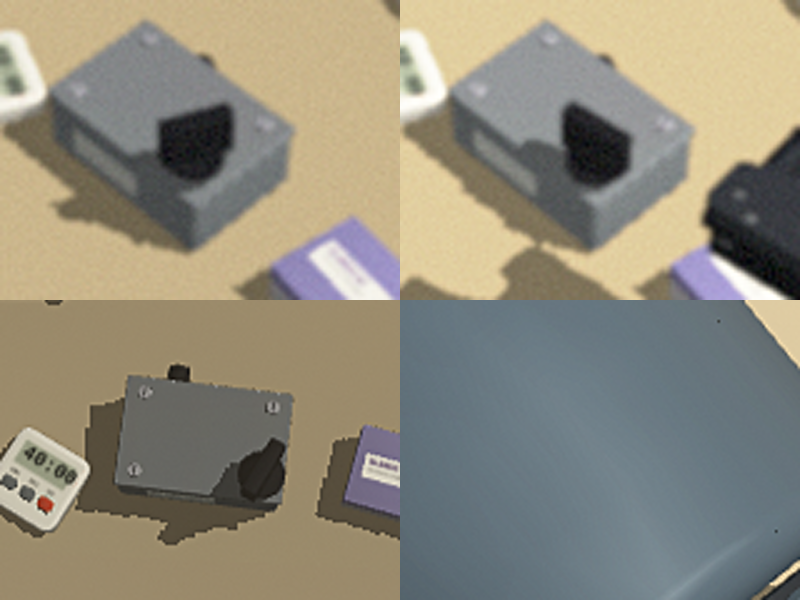

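The head sits lower and has turned, and the timer and slide box have not moved. The force at constant height confirms the stop.

```bash
python3 -c "
from rig import bot;print(bot.hand_in())"
```

```text
the job is handed in; nothing more can be done
None
```

I drove the wing screw down to its stop in one hold, released it, and handed the job in at about 9 s with the timer and slide box unmoved; I judged the washer seated from the force at the stop and a before/after scene picture, not from a close-up.

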